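# Sort dumbbell tensile specimens into their trays

## Robot

A 6-joint arm with a two-finger parallel gripper is mounted at the origin on the work surface. World frame = base frame: x ahead of the robot, y to its left, z up, the work surface at z = 0. Lengths are in m, angles in degrees, forces in N, time in s.
With the tool pointing down it reaches from about 0.35 to 0.975 m from the base axis. Payload 7.1 kg.
Tool frame: the origin (TCP) lies at the very end of the fingers, on their centre line; the grasp point (between the pads) lies ctrl.tcp_to_grasp behind it (ctrl.tcp_to_grasp is the distance from the TCP to the grasp point, in m); x points along the fingers, y is the direction in which the jaws open and shut, and the axes are right-handed (so a half turn about x gives the same grasp; the last joint's range is limited). The gripper opens to 88 mm and grips with 3 to 60 N. Pads are 20 mm wide; open, the fingers measure 115 mm over their backs; the gripper's body (75 mm by 178 mm) begins 61 mm behind the grasp point.
Start: joints at [73.281, 24.242, 93.386, -0, 62.372, -1.089], TCP at [0.168, 0.602, 0.223] pointing down, gripper open.
Joint ranges: [-172.04, 172.04], [-51.8, 120.97], [4.93, 147.93], [-75.15, 255.16], [6.16, 154.13], [-145.62, 145.62]. Speed limits (degrees/s): [136.94, 136.94, 172.46, 180, 180, 180].

## Interface

Orientations are given as a 3x3 rotation matrix whose columns are the frame's x, y, z axes.
In Python, from workcell import state, cams, ctrl gives the robot as it stands. The module is installed in compiled form; this text tells all that it offers.
- The arm moves only by the tool carry_out, never from a script. Its argument "deltas" is a list of rows, each a list of 6 numbers: the shift along the tool's x, y, z in m, then the turn, a rotation vector about the tool's x, y, z in rad. A call has 1 to 8 rows; each row is the pose to reach, as a shift and turn from the pose commanded when the call began, along the tool's axes at that moment; what a row does not reach only later rows make up. A row lasts 1/10 s, in which the tool goes at most 50 mm and 8.59 degrees, less where a joint would pass 70% of its speed; a pose out of reach is approached as far as the arm can. A call with a gripper value outside its range is refused whole. "grip" is the closure, from 0 (fully open) to 1 (shut), set as the call begins (left out, the last holds). The fingers move at their own pace and stop on an object; the grip force is fixed at half the most. Time passes only in rows, so rows that repeat a pose let the fingers close. It gives the time, the measured TCP pose, the force and the opening at its end, in the units of the state.
- state(): the state, without advancing time (a new reading comes with each control period).
- cams.get_image(name): name is "side" or "top" or "wrist"; returns the picture (420x560x3 uint8, blue, green, red); there is no depth.
- cams.calibration(name): a dict with "fx", "fy", "cx", "cy" (pixels), "rvec" (rotation vector, rad) and "tvec" (3), from world to camera coordinates, as OpenCV has them. Camera axes: x right, y down, z forward; pixel columns grow to the right and rows downward; lengths in m; the calibration is good to about 2 mm. A picture is of the moment at which its call begins: read the wrist's pose just before it. calibration takes no time and is no camera call; for the wrist camera it gives the pose at the moment of the call.
- ctrl.sign_off(): hands the job in, once; it reports no verdict.
The state is a dict: "t": time; "joint_positions": joint angles; "qd": joint speeds; "joint_torque": joint torques, N m; "eef_pos": TCP position; "orientation": TCP orientation; "contact_force": force on the tool from outside, world axes, zero at the start; "moment": the same for the moment, N m; "grip_width": opening from 0.0 (shut) to 1.0 (fully open).
Only numpy, scipy, OpenCV 4.12 (cv2) and the standard library are available. Lean on these libraries where they do the work, as an engineer would, in place of code of your own. Each camera call takes 0.05 s, during which the arm holds its last target. There are 200 camera calls.

## Task

Put the four dumbbell-shaped (waisted) test specimens, including the one still standing in the vice, into the black trays made for their lengths: the shortest in the shortest tray and so on to the longest. Each should rest level in the middle of its tray, in line with it and between the end bars, and the plain straight bar should stay where it lies.

Things in the scene. Friction and masses are not known exactly. Their poses are not given: they have to be found in the camera images.
- spec_a: The shortest of four aluminium dumbbell test specimens: 85 mm long (y), 12 thick, 28 wide at its two end tabs (each 22 long), tapering over 7 mm to a straight waist 14 wide. Origin at its very centre. x along its width, z up through its thickness. Starts lying flat on the bench, its centre at 6 mm. About 58 g.
- spec_b: The second shortest of four aluminium dumbbell test specimens: 110 mm long (y), 12 thick, 28 wide at its two end tabs (each 29 long), tapering over 7 mm to a straight waist 14 wide. Origin at its very centre. z along its width, x through its thickness. Starts on its long edge in the vice, centre 42, waist top 49 over the bench; grip that top edge. May end on edge or flat.
- spec_c: The second longest of four aluminium dumbbell test specimens: 135 mm long (y), 12 thick, 28 wide at its two end tabs (each 35 long), tapering over 7 mm to a straight waist 14 wide. Origin at its very centre. x along its width, z up through its thickness. Starts lying flat on the bench, its centre at 6 mm. About 92 g.
- spec_d: The longest of four aluminium dumbbell test specimens: 160 mm long (y), 12 thick, 28 wide at its two end tabs (each 42 long), tapering over 7 mm to a straight waist 14 wide. Origin at its very centre. x along its width, z up through its thickness. Starts lying flat on the bench, its centre at 6 mm. About 109 g.
- tray_a: The shortest of four black trays, for the 85 mm specimen, fixed: a flat plate 52 mm wide (x), 125 long (y), 4 thick, open along its sides, with a bar across each end, 8 thick, its top 16 over the bench. 109 mm between the bars. Origin at the centre of its underside, on the bench, z up.
- tray_b: The second shortest of four black trays, for the 110 mm specimen, fixed: a flat plate 52 mm wide (x), 150 long (y), 4 thick, open along its sides, with a bar across each end, 8 thick, its top 16 over the bench. 134 mm between the bars. Origin at the centre of its underside, on the bench, z up.
- tray_c: The second longest of four black trays, for the 135 mm specimen, fixed: a flat plate 52 mm wide (x), 175 long (y), 4 thick, open along its sides, with a bar across each end, 8 thick, its top 16 over the bench. 159 mm between the bars. Origin at the centre of its underside, on the bench, z up.
- tray_d: The longest of four black trays, for the 160 mm specimen, fixed: a flat plate 52 mm wide (x), 200 long (y), 4 thick, open along its sides, with a bar across each end, 8 thick, its top 16 over the bench. 184 mm between the bars. Origin at the centre of its underside, on the bench, z up.
- vice: Low blue bench vice, fixed: 96 mm (x) by 64 (y), jaw tops 38 over the bench; between the jaws, along y, a slot 15 wide and 10 deep, open at its ends, in which spec_b stands loosely, centred; it lifts straight out. A low screw and handle stick out 78 mm to -x of its centre. Origin at the centre of its underside, on the bench.
- bar: Plain straight aluminium bar without a waist, 122 mm long (its y), 28 mm wide, 12 mm thick, loose, lying flat on the bench among the specimens. Not a specimen to be moved. Origin at its centre, z up.
Mind the look-alikes: they are no part of the job. Leave any red or turquoise look-alike of the spec_c alone.

How it is judged:
By the outcome, as a careful person would: the job done as asked, in the order asked, and still so for the second after the job is handed in, with the robot touching nothing.
It also fails if it takes over 106 s, if anything falls off the work surface, if the arm or the gripper's body presses on something with over 40 N, if the wrist force passes 120 N, or if a joint passes its speed limit or range.

## Working session

There is one attempt and no reset: what is moved stays moved. The work goes in short steps, Python scripts to look and compute and a tool call to move; the robot and the scene stay as the last step left them, time stands still between calls to the robot, and variables do not carry over. Pictures are saved under pics/ and viewed, about 12 in all and at most 16, crops included, and the job is handed in when it is done.

Besides the shell and the picture viewer there is one more tool, called as name([rows], argument=value, ...), one row to a line, values as JSON. carry_out: Moves the arm, as the interface text tells. Its arguments: {"type":"object","properties":{"deltas":{"type":"array","items":{"type":"array","items":{"type":"number"}}},"grip":{"type":"number"}},"required":["deltas"]}

```bash
mkdir -p pics; cat > h.py <<'E'
import numpy as np, cv2
from workcell import state, cams, ctrl
def ray(name,px,z,cal=None):
    c=cal or cams.calibration(name)
    R=cv2.Rodrigues(np.array(c['rvec'],float))[0];t=np.array(c['tvec'],float).ravel()
    o=-R.T@t
    out=[]
    for u,v in px:
        d=R.T@np.array([(u-c['cx'])/c['fx'],(v-c['cy'])/c['fy'],1])
        out.append(o+d*(z-o[2])/d[2])
    return np.array(out)
def proj(name,P,cal=None):
    c=cal or cams.calibration(name)
    K=np.array([[c['fx'],0,c['cx']],[0,c['fy'],c['cy']],[0,0,1]])
    return cv2.projectPoints(np.array(P,float).reshape(-1,3),np.array(c['rvec'],float),np.array(c['tvec'],float),K,None)[0][:,0]
E
python3 - <<'E'
from h import *
s=state();print(s['t'],s['eef_pos'],s['orientation'],s['grip_width'],ctrl.tcp_to_grasp)
for n in ('top','side'):
    im=cams.get_image(n);cv2.imwrite(f'pics/{n}0.png',im)
    c=cams.calibration(n);R=cv2.Rodrigues(np.array(c['rvec'],float))[0];print(n,-R.T@np.ravel(c['tvec']),R[2],c['fx'])
cv2.imwrite('pics/top0b.png',cv2.resize(cv2.imread('pics/top0.png'),(800,600),interpolation=cv2.INTER_CUBIC))
E
```

```text
0.0 [0.16820721 0.60137845 0.22190929] [[-4.30913475e-04  2.69395457e-01  9.63029544e-01]
 [-1.42313430e-03  9.63028493e-01 -2.69395800e-01]
 [-9.99998895e-01 -1.48660665e-03 -3.15960398e-05]] 0.9959465192311518 0.0187
top [0.32724435 0.01807694 1.03995914] [ 0.13647745  0.00231052 -0.99064048] 395.09490724908346
side [ 0.22877206 -0.6421967   0.7116164 ] [ 0.24367077  0.69090451 -0.68064345] 398.1082528496455
```

View pics/top0b.png

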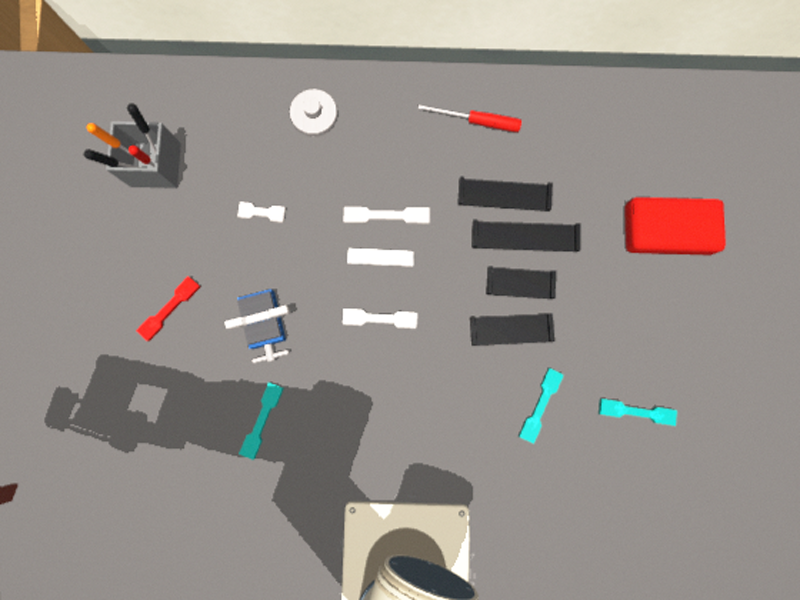

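View pics/side0.png

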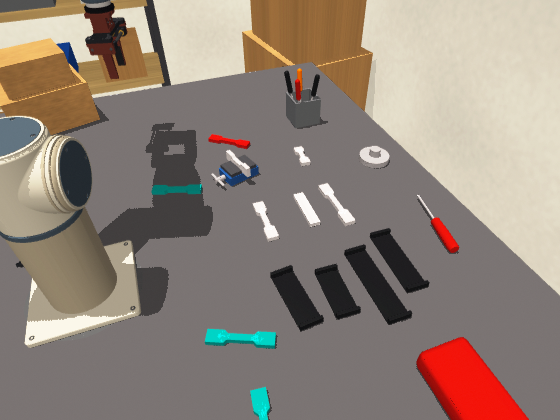

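The top view shows the white specimens a (262,212), d (386,214) and c (380,319), with the bar at (380,257). Spec_b is in the vice at (262,316). The trays by length are c (505,194), d (525,236), a (521,283) and b (512,329). Next I'll fit models to the blobs in both fixed views.

```bash
cat > fit.py <<'E'
from h import *
from scipy.optimize import minimize
def outline(L,tab,W=.028,w=.014):
    y=[-L/2,-L/2+tab,-L/2+tab+.007];y=y+[-v for v in y[::-1]]
    x=[W/2,W/2,w/2,w/2,W/2,W/2]
    return np.array([[a,b] for a,b in zip(x,y)]+[[-a,b] for a,b in zip(x[::-1],y[::-1])])
def box(w,L): return np.array([[1,-1],[1,1],[-1,1],[-1,-1]])*[w/2,L/2]
def prism(o,z0,z1): return [(o,z0,z1)]
SP={k:(L,t) for k,L,t in (('a',.085,.022),('b',.110,.029),('c',.135,.035),('d',.160,.042))}
def pieces(kind,k,base=0):
    if kind=='tray':
        L={'a':.125,'b':.15,'c':.175,'d':.2}[k]
        return [(box(.052,L),0,.004)]+[(box(.052,.008)+[0,s*(L/2-.004)],0,.016) for s in(1,-1)]
    if kind=='bar': return [(box(.028,.122),0,.012)]
    L,t=SP[k]
    if kind=='flat': return [(outline(L,t),base,base+.012)]
    if kind=='edge': # on edge, bottom at base
        return [(box(.012,t)+[0,s*(L/2-t/2)],base,base+.028) for s in(1,-1)]+[(box(.012,L-2*t),base+.007,base+.021)]
def render(name,p,pcs,cal,S=4,shape=(420,560)):
    m=np.zeros((shape[0]*S,shape[1]*S),np.uint8);c,s=np.cos(p[2]),np.sin(p[2]);R=np.array([[c,-s],[s,c]])
    for o,z0,z1 in pcs:
        q=o@R.T+p[:2];n=len(q)
        B=proj(name,np.c_[q,np.full(n,z0)],cal);T=proj(name,np.c_[q,np.full(n,z1)],cal)
        f=lambda P:np.round((P+.5)*S-.5).astype(np.int32)
        for i in range(n):
            j=(i+1)%n;cv2.fillConvexPoly(m,f(np.array([B[i],B[j],T[j],T[i]])),255)
        cv2.fillPoly(m,[f(T)],255)
    return cv2.resize(m,shape[::-1],interpolation=cv2.INTER_AREA)/255.
def fit(name,mask,pcs,p0,cal=None):
    cal=cal or cams.calibration(name)
    g=lambda a:cv2.GaussianBlur(a.astype(np.float32),(0,0),1)
    M=g(mask)
    f=lambda p:float(((g(render(name,p,pcs,cal))-M)**2).sum())
    p0=np.array(p0,float)
    r=minimize(f,p0,method='Nelder-Mead',options=dict(initial_simplex=p0+np.array([[0,0,0],[.01,0,0],[0,.01,0],[0,0,.1]]),xatol=1e-5,fatol=1e-3))
    return r.x,r.fun,float((M**2).sum())
def blob(mask,px,r=6):
    n,l,st,ce=cv2.connectedComponentsWithStats(mask.astype(np.uint8))
    x,y=map(int,px);sub=l[max(0,y-r):y+r,max(0,x-r):x+r];v=sub[sub>0]
    return l==np.bincount(v).argmax()
E
cat > m1.py <<'E'
from fit import *
s=560/800
P={'a':('flat',(262,212),(262,212)),'d':('flat',(386,214),0),'c':('flat',(380,319),0),'bar':('bar',(380,257),0),
'tc':('tray',(505,194),0),'td':('tray',(525,236),0),'ta':('tray',(521,283),0),'tb':('tray',(512,329),0)}
res={}
for name in('top','side'):
    im=cv2.imread(f'pics/{name}0.png').astype(int);mn=im.min(2);mx=im.max(2)
    W=(mn>150);K=(mx<62)
    print(name)
    for k,(kind,px,_) in P.items():
        if name=='top': u=np.array(px)*s;p0=ray('top',[u],.008)[0]
        else: p0=res[k];u=proj('side',[[*p0[:2],.008]])[0]
        m=blob(K if kind=='tray' else W,u)
        if name=='top': p0=[p0[0],p0[1],0]
        x,f,e=fit(name,m,pieces(kind,k[-1]),p0)
        if name=='top':res[k]=x
        print(k,np.round(x[:2]*1000,1),round(np.degrees(x[2]),1),m.sum(),round(f/e,3))
E
python3 m1.py
python3 - <<'E'
import cv2
a=cv2.imread('pics/top0.png')[190:265,145:225];b=cv2.imread('pics/side0.png')[140:200,200:280]
import numpy as np
cv2.imwrite('pics/v0.png',np.hstack([cv2.resize(a,(400,375),interpolation=2),cv2.resize(b,(400,375),interpolation=2)]))
E
```

```text
top
a [630.3 290.2] -5.4 328 0.007
d [631.3  52.4] 0.5 612 0.016
c [434.3  58.5] -1.5 536 0.021
bar [549.6  62.1] -0.8 541 0.006
tc [ 677.6 -170.9] -2.9 1113 0.039
td [ 597.5 -210.4] -0.4 1273 0.049
ta [ 508.8 -201.1] -2.0 533 0.605
tb [ 430.7 -184.4] 0.0 1 13575.637
side
a [629.6 290. ] -5.1 167 0.026
d [630.8  53.5] 1.2 427 0.032
c [434.   59.7] -1.3 395 0.011
bar [548.7  62.3] -1.1 391 0.023
tc [ 676.4 -172. ] -2.6 1447 0.007
td [ 596.1 -211.1] -0.6 1901 0.006
ta [ 507.  -201.7] -2.6 1272 0.007
tb [ 419.5 -185.1] 4.4 1552 0.006
```

View pics/v0.png

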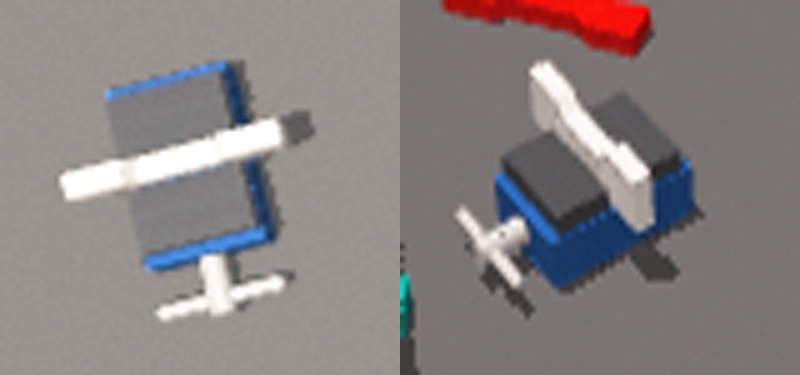

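The vice crop shows spec_b standing on edge, yawed about 13°, with the handle towards the robot and clear of it. I'll refit it and the trays with adjusted thresholds.

```bash
python3 - <<'E'
from fit import *
im=cv2.imread('pics/top0.png').astype(int);K=im.max(2)<75
for k,u,p0 in(('c',(505,194),(.677,-.171,-.05)),('d',(525,236),(.597,-.21,0)),('a',(521,283),(.508,-.201,-.03)),('b',(512,329),(.42,-.185,.06))):
    m=blob(K,np.array(u)*.7);x,f,e=fit('top',m,pieces('tray',k),p0);print(k,np.round(x[:2]*1e3,1),np.degrees(x[2]).round(1),m.sum(),f/e)
W=im.min(2)>150;m=blob(W,np.array((262,316))*.7);m[:,:]&=True
x,f,e=fit('top',m,pieces('edge','b',.028),[.45,.27,.22]);print('b',np.round(x*1e3,1),np.degrees(x[2]),m.sum(),f/e)
im=cv2.imread('pics/side0.png').astype(int);W=im.min(2)>150
# side: top-edge midpoint check
print(proj('side',[[x[0],x[1],.049]]),proj('top',[[x[0],x[1],.049]]))
c,s=np.cos(x[2]),np.sin(x[2])
for e in(1,-1):print(proj('side',[[x[0]-s*e*.055,x[1]+c*e*.055,.056]]))
E
```

```text
c [ 677.6 -170.1] -2.5 1156 0.020222810637407836
d [ 597.9 -209.4] -0.6 1361 0.017853553826657365
a [ 508.2 -199.8] -2.2 881 0.02000715465173711
b [ 421.1 -182.5] 4.2 1076 0.021836960730320754
b [426.6 277.1 300.2] 17.19765199372428 292 0.007837361159517164
[[237.67122791 159.76773517]] [[178.46572854 221.51857096]]
[[227.22110707 149.1554076 ]]
[[248.29564936 166.83637546]]
```

```bash
cat >> h.py <<'E'
from scipy.spatial.transform import Rotation as Ro
def go(*targets,start=None):
    if start is None: s=state();p=np.array(s['eef_pos']);R=np.array(s['orientation'])
    else:
        p,R=np.array(start[:3])/1e3,tool(start[3])
    for x,y,z,th in targets:
        q=np.array([x,y,z])/1e3
        print([float(v) for v in np.r_[np.round(R.T@(q-p),4),np.round(Ro.from_matrix(R.T@tool(th)).as_rotvec(),4)]])
def tool(th):
    c,s=np.cos(np.radians(th)),np.sin(np.radians(th));return np.array([[0,c,s],[0,s,-c],[-1,0,0.]])
E
python3 -c "
from h import *
go((630,290,120,-5.2))"
```

```text
[0.1022, -0.1753, 0.5286, 1.3887, 0.0009, 0.0011]
```

carry_out([
  [0.1022, -0.1753, 0.5286, 1.3887, 0.0009, 0.0011],
  [0.1022, -0.1753, 0.5286, 1.3887, 0.0009, 0.0011],
  [0.1022, -0.1753, 0.5286, 1.3887, 0.0009, 0.0011],
  [0.1022, -0.1753, 0.5286, 1.3887, 0.0009, 0.0011],
  [0.1022, -0.1753, 0.5286, 1.3887, 0.0009, 0.0011],
  [0.1022, -0.1753, 0.5286, 1.3887, 0.0009, 0.0011],
  [0.1022, -0.1753, 0.5286, 1.3887, 0.0009, 0.0011],
  [0.1022, -0.1753, 0.5286, 1.3887, 0.0009, 0.0011],
], grip=0.5)

```text
t: 0.9
eef_pos: [0.4959, 0.3805, 0.1498]
orientation: [[-0.0, 0.996, 0.092], [0.001, 0.092, -0.996], [-1.0, -0.0, -0.001]]
contact_force: [0.5, 0.6, 0.8]
grip_width: 0.501
```

```bash
python3 -c "
from h import *
go((630,290,120,-5.2))"
```

```text
[0.0297, 0.1252, 0.1024, 0.1826, -0.0009, 0.0003]
```

carry_out([
  [0.0297, 0.1252, 0.1024, 0.1826, -0.0009, 0.0003],
  [0.0297, 0.1252, 0.1024, 0.1826, -0.0009, 0.0003],
  [0.0297, 0.1252, 0.1024, 0.1826, -0.0009, 0.0003],
  [0.0297, 0.1252, 0.1024, 0.1826, -0.0009, 0.0003],
  [0.0297, 0.1252, 0.1024, 0.1826, -0.0009, 0.0003],
  [0.0297, 0.1252, 0.1024, 0.1826, -0.0009, 0.0003],
])

```text
t: 1.5
eef_pos: [0.6281, 0.2928, 0.1204]
orientation: [[-0.001, 0.996, -0.085], [0.0, -0.085, -0.996], [-1.0, -0.001, -0.0]]
contact_force: [0.6, 0.3, 0.8]
grip_width: 0.5
```

```bash
python3 -c "
from fit import *
c=cams.calibration('wrist')
im=cams.get_image('wrist');cv2.imwrite('pics/w1.png',im)
R=cv2.Rodrigues(np.array(c['rvec'],float))[0];print(-R.T@np.ravel(c['tvec']),R[2])
W=im.astype(int).min(2)>150
u=proj('wrist',[[.63,.29,.012]],c)[0];print(u)
m=blob(W,u);print(m.sum(),fit('wrist',m,pieces('flat','a'),[.63,.29,-.09],c))
go((630,290,120,-5.2),(630,290,3,-5.2))"
```

```text
[0.63384246 0.358342   0.28207574] [-0.02262642 -0.243562   -0.96962137]
[284.88966863 203.62411641]
3177 (array([ 0.6295775 ,  0.28838962, -0.07901652]), np.float64(75.585693359375), 3009.356201171875)
[0.0007, 0.0025, 0.0032, 0.0072, -0.0002, 0.0005]
[0.1177, 0.0025, 0.0032, 0.0072, -0.0002, 0.0005]
```

View pics/w1.png

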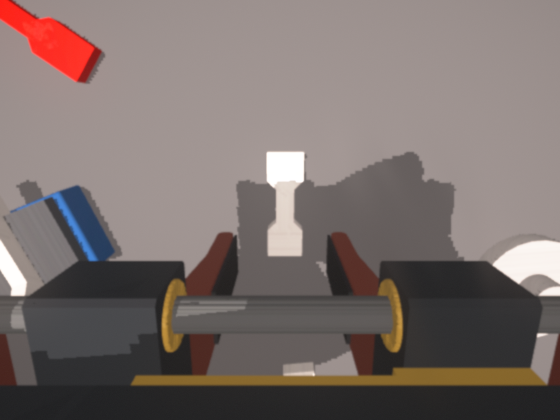

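Spec_a is centred between the fingers at pixel (285,205), and the wrist fit agrees within 2 mm.

carry_out([
  [0.04, 0, 0.0005, 0.005, 0, 0],
  [0.08, 0, 0.0005, 0.005, 0, 0],
  [0.095, 0, 0.0005, 0.005, 0, 0],
  [0.1, 0, 0.0005, 0.005, 0, 0],
  [0.1, 0, 0.0005, 0.005, 0, 0],
])

```text
t: 2.05
eef_pos: [0.629, 0.2928, 0.0212]
orientation: [[0.001, 0.996, -0.088], [0.0, -0.088, -0.996], [-1.0, 0.001, -0.0]]
contact_force: [0.4, -1.6, 0.4]
grip_width: 0.501
```

```bash
python3 -c "
from h import *
go((629.8,289.3,3,-4.9))"
```

```text
[0.0182, 0.0011, 0.0035, -0.0029, -0.0004, -0.0006]
```

carry_out([
  [0.01, 0.0011, 0.0035, -0.003, 0, 0],
  [0.0182, 0.0011, 0.0035, -0.003, 0, 0],
  [0.0182, 0.0011, 0.0035, -0.003, 0, 0],
  [0.0182, 0.0011, 0.0035, -0.003, 0, 0],
])

```text
t: 2.45
eef_pos: [0.6301, 0.2882, 0.0026]
orientation: [[0.001, 0.996, -0.087], [0.0, -0.087, -0.996], [-1.0, 0.0, -0.0]]
contact_force: [0.4, -0.1, -0.0]
grip_width: 0.5
```

carry_out([
  [0, 0, 0, 0, 0, 0],
  [0, 0, 0, 0, 0, 0],
  [0, 0, 0, 0, 0, 0],
  [0, 0, 0, 0, 0, 0],
  [0, 0, 0, 0, 0, 0],
  [0, 0, 0, 0, 0, 0],
], grip=1)

```text
t: 3.05
eef_pos: [0.6301, 0.2884, 0.0026]
orientation: [[0.001, 0.996, -0.086], [0.0, -0.086, -0.996], [-1.0, 0.001, -0.0]]
contact_force: [-0.5, -0.2, 0.6]
grip_width: 0.151
```

```bash
python3 -c "
from h import *
s=state();print(s['eef_pos'],s['grip_width'])
go((629.8,289.3,100,-4.9),(508,-200,100,-2.4))"
```

```text
[0.63010535 0.2883808  0.00262705] 0.15093583912931655
[-0.0974, -0.0003, -0.0009, -0.0011, -0.0004, -0.0007]
[-0.0976, -0.0793, 0.4971, -0.0447, -0.0003, -0.0007]
```

carry_out([
  [-0.03, 0, 0, 0, 0, 0],
  [-0.075, 0, 0, 0, 0, 0],
  [-0.0976, -0.004, 0.025, -0.002, 0, 0],
  [-0.0976, -0.012, 0.073, -0.0066, 0, 0],
  [-0.0976, -0.0195, 0.122, -0.011, 0, 0],
  [-0.0976, -0.0273, 0.171, -0.0154, 0, 0],
  [-0.0976, -0.035, 0.22, -0.02, 0, 0],
  [-0.0976, -0.043, 0.269, -0.0242, 0, 0],
])

```text
t: 3.85
eef_pos: [0.5632, 0.0224, 0.1002]
orientation: [[0.001, 0.998, -0.062], [0.0, -0.062, -0.998], [-1.0, 0.001, -0.0]]
contact_force: [1.1, -0.7, -0.7]
grip_width: 0.157
```

carry_out([
  [0, -0.0078, 0.048, -0.0044, 0, 0],
  [0, -0.0156, 0.096, -0.0088, 0, 0],
  [0, -0.0234, 0.144, -0.013, 0, 0],
  [0, -0.031, 0.191, -0.0176, 0, 0],
  [0, -0.0363, 0.2281, -0.0205, 0, 0],
  [0, -0.0363, 0.2281, -0.0205, 0, 0],
  [0, -0.0363, 0.2281, -0.0205, 0, 0],
  [0, -0.0363, 0.2281, -0.0205, 0, 0],
])

```text
t: 4.65
eef_pos: [0.5134, -0.2005, 0.0998]
orientation: [[0.0, 0.999, -0.041], [0.001, -0.041, -0.999], [-1.0, 0.0, -0.001]]
contact_force: [0.2, -0.3, -0.3]
grip_width: 0.155
```

```bash
python3 -c "
from fit import *
s=state();print(s['eef_pos'],s['grip_width'])
c=cams.calibration('wrist')
im=cams.get_image('wrist');cv2.imwrite('pics/w2.png',im)
go((507.8,-201,30,-2.4),(507.8,-201,7.5,-2.4))"
```

```text
[ 0.51344314 -0.20048941  0.09983697] 0.15476451084069995
[0.0699, -0.0058, 0.0011, 0.0013, -0.0005, -0.0003]
[0.0924, -0.0058, 0.0011, 0.0013, -0.0005, -0.0003]
```

View pics/w2.png

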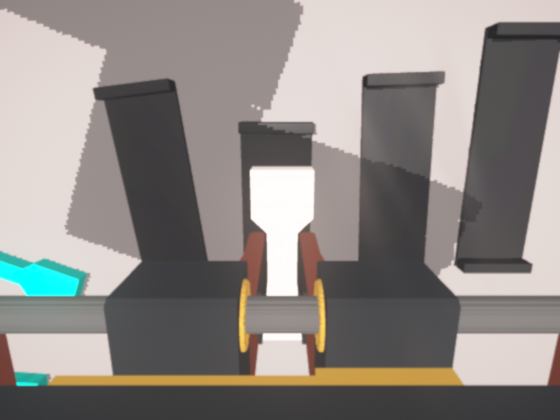

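Spec_a is held level over the third tray, which is a, the shortest. Lowering it now.

carry_out([
  [0.035, -0.0058, 0.0011, 0.0013, 0, 0],
  [0.065, -0.0058, 0.0011, 0.0013, 0, 0],
  [0.08, -0.0058, 0.0011, 0.0013, 0, 0],
  [0.087, -0.0058, 0.0011, 0.0013, 0, 0],
  [0.0922, -0.0058, 0.0011, 0.0013, 0, 0],
  [0.0922, -0.0058, 0.0011, 0.0013, 0, 0],
  [0.0922, -0.0058, 0.0011, 0.0013, 0, 0],
])

```text
t: 5.4
eef_pos: [0.5083, -0.2024, 0.0085]
orientation: [[0.002, 0.999, -0.043], [-0.0, -0.043, -0.999], [-1.0, 0.002, 0.0]]
contact_force: [-0.6, -0.6, 0.0]
grip_width: 0.153
```

carry_out([
  [0, 0, 0, 0, 0, 0],
  [0, 0, 0, 0, 0, 0],
  [0, 0, 0, 0, 0, 0],
  [-0.015, 0, 0, 0, 0, 0],
  [-0.05, 0, 0, 0, 0, 0],
  [-0.0925, 0, 0, 0, 0, 0],
], grip=0.5)

```text
t: 6.0
eef_pos: [0.5065, -0.2018, 0.101]
orientation: [[-0.002, 0.999, -0.043], [0.001, -0.043, -0.999], [-1.0, -0.002, -0.001]]
contact_force: [1.1, -1.2, 0.6]
grip_width: 0.498
```

```bash
python3 -c "
from h import *
s=state();print(s['eef_pos'],s['grip_width'])
go((540,0,120,8),(427,273,120,17.2))"
```

```text
[ 0.50651891 -0.2018104   0.10096949] 0.49771105750226663
[-0.0188, 0.0247, -0.2031, -0.1829, -0.0015, 0.0021]
[-0.0182, -0.1, -0.4709, -0.3435, -0.0016, 0.002]
```

carry_out([
  [-0.01, -0.01, -0.047, -0.034, 0, 0],
  [-0.018, -0.02, -0.094, -0.068, 0, 0],
  [-0.018, -0.03, -0.141, -0.103, 0, 0],
  [-0.018, -0.04, -0.188, -0.137, 0, 0],
  [-0.018, -0.05, -0.235, -0.17, 0, 0],
  [-0.018, -0.06, -0.282, -0.206, 0, 0],
  [-0.018, -0.07, -0.329, -0.24, 0, 0],
  [-0.018, -0.08, -0.376, -0.275, 0, 0],
])

```text
t: 6.8
eef_pos: [0.4435, 0.1788, 0.1195]
orientation: [[0.002, 0.973, 0.231], [0.001, 0.231, -0.973], [-1.0, 0.002, -0.0]]
contact_force: [1.0, 0.6, 0.4]
grip_width: 0.504
```

carry_out([
  [0, -0.01, -0.047, -0.034, 0, 0],
  [0, -0.02, -0.095, -0.068, 0, 0],
  [0, -0.02, -0.095, -0.068, 0, 0],
  [0, -0.02, -0.095, -0.068, 0, 0],
  [0, -0.02, -0.095, -0.068, 0, 0],
])

```text
t: 7.3
eef_pos: [0.4029, 0.2641, 0.1188]
orientation: [[0.001, 0.956, 0.295], [0.0, 0.295, -0.956], [-1.0, 0.001, 0.0]]
contact_force: [-1.1, 0.2, -0.4]
grip_width: 0.5
```

```bash
python3 -c "
from fit import *
c=cams.calibration('wrist')
im=cams.get_image('wrist');cv2.imwrite('pics/w3.png',im)
W=im.astype(int).min(2)>170
u=proj('wrist',[[.427,.277,.049]],c)[0];print(u)
m=blob(W,u);print(m.sum(),fit('wrist',m,pieces('edge','b',.028),[.427,.277,.30],c))
s=state();print(s['eef_pos'],s['grip_width'])
cv2.imwrite('pics/w3.png',im)
i2=cams.get_image('side');top=cams.get_image('top')
cv2.imwrite('pics/s3.png',i2);cv2.imwrite('pics/t3.png',top)
W=top.astype(int).min(2)>150;u=proj('top',[[.508,-.201,.016]])[0];m=blob(W,u);print(m.sum(),fit('top',m,pieces('flat','a',.004),[.508,-.201,-.04]))
W=i2.astype(int).min(2)>150;u=proj('side',[[.508,-.201,.016]])[0];m=blob(W,u);print(m.sum(),fit('side',m,pieces('flat','a',.004),[.508,-.201,-.04]))
go((426.6,277,42,17.2))"
```

```text
[321.53640693 206.34794691]
2877 (array([0.42693348, 0.27424362, 0.28458422]), np.float64(216.49012756347656), 2682.586181640625)
[0.40312883 0.26366191 0.11864578] 0.49759642848363567
317 (array([ 0.5083652 , -0.20218797, -0.04245977]), np.float64(0.9354700446128845), 267.439453125)
434 (array([ 0.50727295, -0.20221857, -0.04320108]), np.float64(5.2202863693237305), 375.19580078125)
[0.0765, 0.0262, -0.0061, -0.003, -0.0, -0.0006]
```

View pics/w3.png

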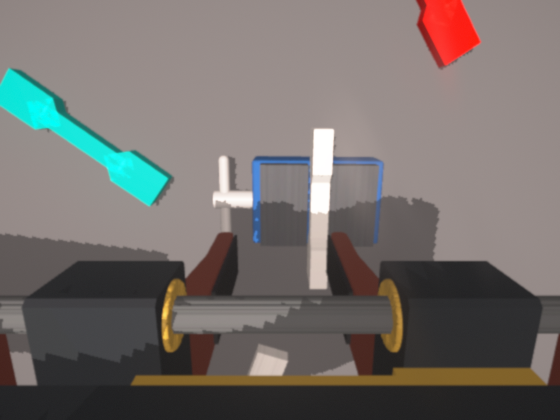

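The tray fit puts spec_a within 1.5 mm and 0.1° of its tray. The wrist picture shows spec_b in the vice slot at (320,205), right of the tool centre, so I'll correct about 26 mm sideways.

```bash
python3 -c "
from h import *
go((426.8,276,70,16.9),(426.8,276,40.5,16.9))"
```

```text
[0.0485, 0.0261, -0.0051, 0.0023, -0.0, -0.0006]
[0.078, 0.0261, -0.0051, 0.0023, -0.0, -0.0006]
```

carry_out([
  [0, 0.0261, -0.0051, 0.0023, 0, 0],
  [0.02, 0.0261, -0.0051, 0.0023, 0, 0],
  [0.0485, 0.0261, -0.0051, 0.0023, 0, 0],
  [0.06, 0.0261, -0.0051, 0.0023, 0, 0],
  [0.06, 0.0261, -0.0051, 0.0023, 0, 0],
  [0.06, 0.0261, -0.0051, 0.0023, 0, 0],
])

```text
t: 8.05
eef_pos: [0.4264, 0.277, 0.0586]
orientation: [[0.0, 0.956, 0.292], [0.0, 0.292, -0.956], [-1.0, 0.0, -0.0]]
contact_force: [-0.4, 0.6, 0.6]
grip_width: 0.499
```

```bash
python3 -c "
from h import *
go((426.8,276,40.5,16.9))"
```

```text
[0.0181, 0.0001, 0.001, 0.0016, -0.0, -0.0004]
```

carry_out([
  [0.01, 0, 0.001, 0.0016, 0, 0],
  [0.0178, 0, 0.001, 0.0016, 0, 0],
  [0.0178, 0, 0.001, 0.0016, 0, 0],
  [0.0178, 0, 0.001, 0.0016, 0, 0],
])

```text
t: 8.45
eef_pos: [0.4262, 0.2764, 0.0404]
orientation: [[0.0, 0.957, 0.292], [0.0, 0.292, -0.957], [-1.0, 0.0, 0.0]]
contact_force: [1.0, 0.5, 0.2]
grip_width: 0.501
```

carry_out([
  [0, 0, 0, 0, 0, 0],
  [0, 0, 0, 0, 0, 0],
  [0, 0, 0, 0, 0, 0],
  [0, 0, 0, 0, 0, 0],
  [0, 0, 0, 0, 0, 0],
  [0, 0, 0, 0, 0, 0],
], grip=1)

```text
t: 9.05
eef_pos: [0.4264, 0.2764, 0.0406]
orientation: [[0.001, 0.957, 0.292], [0.0, 0.292, -0.957], [-1.0, 0.001, -0.0]]
contact_force: [-0.1, 0.2, 0.5]
grip_width: 0.129
```

carry_out([
  [-0.005, 0, 0, 0, 0, 0],
  [-0.015, 0, 0, 0, 0, 0],
  [-0.035, 0, 0, 0, 0, 0],
  [-0.065, 0, 0, 0, 0, 0],
  [-0.08, 0, 0, 0, 0, 0],
  [-0.08, 0, 0, 0, 0, 0],
])

```text
t: 9.65
eef_pos: [0.4278, 0.2773, 0.1232]
orientation: [[0.005, 0.957, 0.292], [0.003, 0.292, -0.957], [-1.0, 0.005, -0.001]]
contact_force: [-0.1, -0.2, -1.0]
grip_width: 0.134
```

```bash
python3 -c "
from h import *
im=cams.get_image('wrist');cv2.imwrite('pics/w4.png',im)
s=state();print(s['eef_pos'],s['grip_width'])
go((420.5,-183.5,120,4.3))"
```

```text
[0.42698458 0.27677308 0.12180954] 0.131270767738614
[0.001, -0.1404, 0.4384, 0.2209, -0.0011, -0.0032]
```

View pics/w4.png

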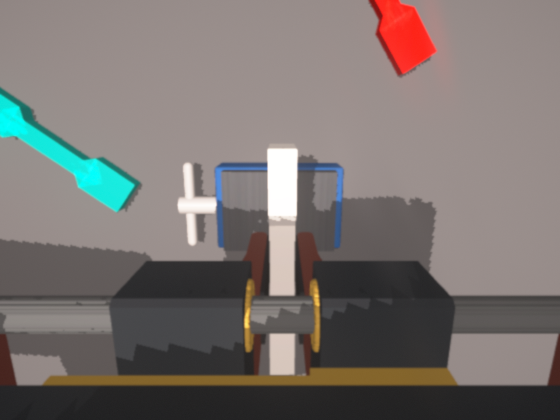

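Spec_b is out of the vice and held on edge, its far end at (282,146). I'll check for pitch, then carry it.

```bash
python3 -c "
from h import *
p=np.array([.427,.2768]);th=np.radians(17);d=np.array([-np.sin(th),np.cos(th)])
for s in(1,-1):
  for dy in(0,.002,-.002): print(s,dy,proj('wrist',[[*(p+d*(dy+s*.055)),.1373],[*(p+d*(dy+s*.026)),.1373]]).tolist())"
```

```text
1 0 [[282.5210895674129, 141.87605340398076], [282.60248103380405, 209.84533287196865]]
1 0.002 [[282.5151821170644, 136.94279490057107], [282.5971121278051, 205.3618078973003]]
1 -0.002 [[282.5269573287667, 146.77616798600965], [282.60781554436255, 214.3001345244046]]
-1 0 [[282.79426315299, 370.000850813739], [282.7308949015121, 317.08259555841914]]
-1 0.002 [[282.790061164284, 366.4918079453969], [282.72632318685, 313.26479787885984]]
-1 -0.002 [[282.79844131327144, 373.48999477952395], [282.7354395795724, 320.8778152155593]]
```

carry_out([
  [0.001, -0.015, 0.046, 0.023, 0, 0],
  [0.001, -0.03, 0.092, 0.046, 0, 0],
  [0.001, -0.045, 0.138, 0.07, 0, 0],
  [0.001, -0.06, 0.184, 0.093, 0, 0],
  [0.001, -0.074, 0.23, 0.116, 0, 0],
  [0.001, -0.088, 0.276, 0.139, 0, 0],
  [0.001, -0.103, 0.322, 0.162, 0, 0],
  [0.001, -0.118, 0.368, 0.186, 0, 0],
])

```text
t: 10.5
eef_pos: [0.4197, -0.1118, 0.1186]
orientation: [[-0.001, 0.994, 0.109], [0.001, 0.109, -0.994], [-1.0, -0.001, -0.001]]
contact_force: [0.7, 0.3, -0.8]
grip_width: 0.132
```

```bash
python3 -c "
from h import *
go((420.5,-183.5,120,4.3))"
```

```text
[-0.0014, -0.007, 0.0714, 0.0339, -0.0008, 0.0008]
```

carry_out([
  [0, -0.004, 0.04, 0.018, 0, 0],
  [0, -0.007, 0.07, 0.034, 0, 0],
  [0, -0.007, 0.07, 0.034, 0, 0],
  [0, -0.007, 0.07, 0.034, 0, 0],
  [0, -0.007, 0.07, 0.034, 0, 0],
])

```text
t: 11.0
eef_pos: [0.4208, -0.1793, 0.1188]
orientation: [[-0.001, 0.997, 0.076], [0.001, 0.076, -0.997], [-1.0, -0.001, -0.001]]
contact_force: [-0.1, 0.2, -0.1]
grip_width: 0.132
```

```bash
python3 -c "
from h import *
go((420.4,-182,17.5,4.3))"
```

```text
[0.1013, -0.0005, 0.0028, 0.0015, -0.0012, 0.001]
```

carry_out([
  [0.035, -0.0005, 0.0028, 0.0015, -0.001, 0.001],
  [0.07, -0.0005, 0.0028, 0.0015, -0.001, 0.001],
  [0.088, -0.0005, 0.0028, 0.0015, -0.001, 0.001],
  [0.097, -0.0005, 0.0028, 0.0015, -0.001, 0.001],
  [0.1, -0.0005, 0.0028, 0.0015, -0.001, 0.001],
  [0.1, -0.0005, 0.0028, 0.0015, -0.001, 0.001],
  [0.1, -0.0005, 0.0028, 0.0015, -0.001, 0.001],
])

```text
t: 11.7
eef_pos: [0.4219, -0.1832, 0.0202]
orientation: [[0.003, 0.997, 0.075], [-0.001, 0.075, -0.997], [-1.0, 0.003, 0.002]]
contact_force: [-0.4, -0.1, -1.4]
grip_width: 0.134
```

```bash
python3 -c "
from h import *
im=cams.get_image('side')[240:340,250:400];cv2.imwrite('pics/s4.png',cv2.resize(im,(750,500),interpolation=2))
s=state();print(s['eef_pos'],s['contact_force'])
go((420.4,-182,16.7,4.3))"
```

```text
[ 0.42197074 -0.18334938  0.02028219] [-0.21841392 -0.36214189 -0.26010889]
[0.0036, -0.0015, -0.0015, -0.0003, 0.0017, -0.0031]
```

View pics/s4.png

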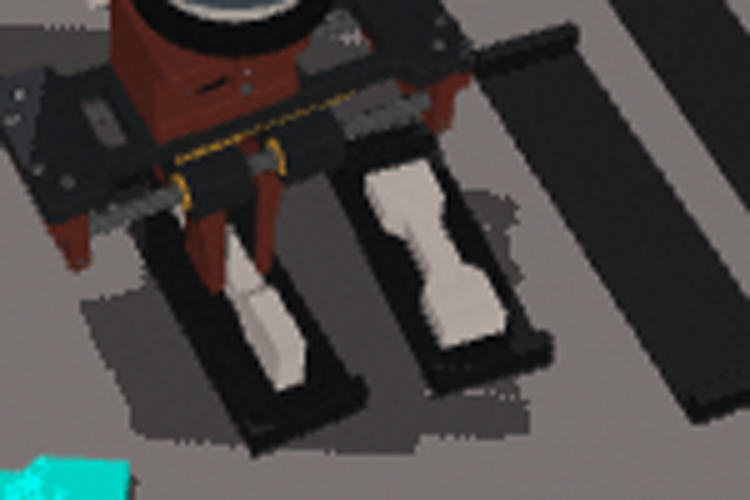

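Spec_a sits centred in tray a at (440,250), and spec_b is on edge just above tray b's plate at (265,315). Lowering and releasing.

carry_out([
  [0.002, -0.0015, -0.0015, 0, 0.0017, -0.003],
  [0.0034, -0.0015, -0.0015, 0, 0.0017, -0.003],
  [0.0034, -0.0015, -0.0015, 0, 0.0017, -0.003],
  [0.0034, -0.0015, -0.0015, 0, 0.0017, -0.003],
])

```text
t: 12.15
eef_pos: [0.4197, -0.1818, 0.0166]
orientation: [[-0.001, 0.997, 0.074], [0.001, 0.074, -0.997], [-1.0, -0.001, -0.001]]
contact_force: [-0.8, 1.4, 7.2]
grip_width: 0.133
```

carry_out([
  [0, 0, 0, 0, 0, 0],
  [0, 0, 0, 0, 0, 0],
  [0, 0, 0, 0, 0, 0],
  [-0.01, 0, 0, 0, 0, 0],
  [-0.04, 0, 0, 0, 0, 0],
  [-0.08, 0, 0, 0, 0, 0],
  [-0.1, 0, 0, 0, 0, 0],
], grip=0.5)

```text
t: 12.85
eef_pos: [0.4207, -0.1824, 0.1189]
orientation: [[0.001, 0.997, 0.074], [-0.001, 0.074, -0.997], [-1.0, 0.001, 0.001]]
contact_force: [0.6, -0.9, 0.3]
grip_width: 0.498
```

```bash
python3 -c "
from h import *
s=state();print(s['eef_pos'],s['contact_force'])
go((434.2,59,110,-1.4))"
```

```text
[ 0.42069485 -0.18235058  0.11891647] [ 0.60826943 -0.88663013  0.29197099]
[0.0088, 0.0314, -0.2397, 0.0988, 0.0005, -0.0012]
```

carry_out([
  [0, 0.006, -0.048, 0.02, 0, 0],
  [0, 0.012, -0.096, 0.04, 0, 0],
  [0, 0.018, -0.144, 0.06, 0, 0],
  [0, 0.025, -0.192, 0.08, 0, 0],
  [0, 0.0314, -0.2397, 0.0988, 0, 0],
  [0.0088, 0.0314, -0.2397, 0.0988, 0, 0],
  [0.0088, 0.0314, -0.2397, 0.0988, 0, 0],
  [0.0088, 0.0314, -0.2397, 0.0988, 0, 0],
])

```text
t: 13.65
eef_pos: [0.4328, 0.0587, 0.1074]
orientation: [[-0.002, 1.0, -0.025], [0.0, -0.025, -1.0], [-1.0, -0.002, -0.0]]
contact_force: [0.7, -0.6, 0.5]
grip_width: 0.501
```

```bash
cat > chk.py <<'E'
from fit import *
import sys
def chk(name,kind,k,p,base,cal=None,im=None,thr=150):
    c=cal or cams.calibration(name)
    if im is None: im=cams.get_image(name)
    W=im.astype(int).min(2)>thr;u=proj(name,[[p[0],p[1],base+.012]],c)[0]
    m=blob(W,u);x,f,e=fit(name,m,pieces(kind,k,base),p,c)
    print(name,kind,k,np.round(x[:2]*1e3,1),round(np.degrees(x[2]),1),m.sum(),round(f/e,3))
E
python3 -c "
from chk import *
for n in('top','side'):
  im=cams.get_image(n);cv2.imwrite(f'pics/{n}5.png',im)
  chk(n,'edge','b',(.420,-.184,.075),.004,im=im)
chk('wrist','flat','c',(.434,.059,-.025),0)
s=state();print(s['eef_pos'])
go((434.2,59,3,-1.4))"
```

```text
top edge b [ 419.8 -184.6] 3.9 238 0.012
side edge b [ 418.3 -183.9] 3.6 422 0.005
wrist flat c [434.6  58.8] -1.3 6119 0.125
[0.43336227 0.05814391 0.1075591 ]
[0.1046, 0.001, -0.0008, -0.0025, -0.0007, 0.0015]
```

Spec_b is standing in tray b within about 2 mm. Spec_c is confirmed by three cameras, so I'll descend.

carry_out([
  [0.035, 0.001, -0.0008, -0.0025, 0, 0],
  [0.07, 0.001, -0.0008, -0.0025, 0, 0],
  [0.09, 0.001, -0.0008, -0.0025, 0, 0],
  [0.1, 0.001, -0.0008, -0.0025, 0, 0],
  [0.104, 0.001, -0.0008, -0.0025, 0, 0.001],
  [0.104, 0.001, -0.0008, -0.0025, 0, 0.001],
  [0.104, 0.001, -0.0008, -0.0025, 0, 0.001],
])

```text
t: 14.5
eef_pos: [0.4349, 0.0602, 0.0041]
orientation: [[0.001, 1.0, -0.022], [0.001, -0.022, -1.0], [-1.0, 0.001, -0.001]]
contact_force: [-0.0, 0.9, 0.0]
grip_width: 0.498
```

carry_out([
  [0, 0, 0, 0, 0, 0],
  [0, 0, 0, 0, 0, 0],
  [0, 0, 0, 0, 0, 0],
  [0, 0, 0, 0, 0, 0],
  [0, 0, 0, 0, 0, 0],
  [0, 0, 0, 0, 0, 0],
], grip=1)

```text
t: 15.1
eef_pos: [0.4344, 0.0604, 0.0036]
orientation: [[-0.0, 1.0, -0.022], [0.001, -0.022, -1.0], [-1.0, -0.0, -0.001]]
contact_force: [-1.1, 0.1, 5.3]
grip_width: 0.156
```

```bash
python3 -c "
from h import *
s=state();print(s['eef_pos'],s['contact_force'])
go((434.2,59,120,-1.4),(677,-171,120,-2.5))"
```

```text
[0.43435916 0.06041188 0.00357319] [-1.0862451  0.0855709  5.2935922]
[-0.1164, -0.0001, 0.0013, 0.0026, -0.0008, 0.0001]
[-0.1166, 0.2476, 0.226, 0.0218, -0.0008, 0.0001]
```

carry_out([
  [-0.03, 0, 0, 0, 0, 0],
  [-0.075, 0, 0, 0, 0, 0],
  [-0.1166, 0.01, 0.01, 0.001, 0, 0],
  [-0.1166, 0.043, 0.04, 0.004, 0, 0],
  [-0.1166, 0.077, 0.07, 0.007, 0, 0],
  [-0.1166, 0.111, 0.1, 0.01, 0, 0],
  [-0.1166, 0.145, 0.13, 0.013, 0, 0],
  [-0.1166, 0.178, 0.16, 0.016, 0, 0],
])

```text
t: 15.9
eef_pos: [0.6095, -0.105, 0.1194]
orientation: [[-0.001, 0.999, -0.038], [0.001, -0.038, -0.999], [-1.0, -0.001, -0.001]]
contact_force: [0.5, 0.5, -1.5]
grip_width: 0.159
```

carry_out([
  [0, 0.034, 0.03, 0.003, 0, 0],
  [0, 0.06, 0.055, 0.005, 0, 0],
  [0, 0.07, 0.065, 0.006, 0, 0],
  [0, 0.07, 0.065, 0.006, 0, 0],
  [0, 0.07, 0.065, 0.006, 0, 0],
  [0, 0.07, 0.065, 0.006, 0, 0],
])

```text
t: 16.5
eef_pos: [0.6747, -0.1697, 0.1193]
orientation: [[-0.002, 0.999, -0.043], [0.001, -0.043, -0.999], [-1.0, -0.002, -0.001]]
contact_force: [-0.8, -0.7, -0.4]
grip_width: 0.153
```

```bash
python3 -c "
from h import *
s=state();print(s['eef_pos'],s['contact_force'])
go((677,-169.8,8,-2.5))"
```

```text
[ 0.67471182 -0.16972336  0.11930652] [-0.77779943 -0.73476577 -0.37435927]
[0.1113, 0.0026, 0.0001, 0.0008, -0.0013, 0.0024]
```

carry_out([
  [0.035, 0.0026, 0, 0, 0, 0.001],
  [0.07, 0.0026, 0, 0, 0, 0.001],
  [0.092, 0.0026, 0, 0, 0, 0.001],
  [0.103, 0.0026, 0, 0, 0, 0.001],
  [0.11, 0.0026, 0, 0, 0, 0.001],
  [0.1105, 0.0026, 0, 0, 0, 0.001],
  [0.1105, 0.0026, 0, 0, 0, 0.001],
])

```text
t: 17.2
eef_pos: [0.6794, -0.1712, 0.0103]
orientation: [[0.002, 0.999, -0.044], [0.0, -0.044, -0.999], [-1.0, 0.002, -0.0]]
contact_force: [0.1, -0.6, -1.0]
grip_width: 0.155
```

carry_out([
  [0, 0, 0, 0, 0, 0],
  [0, 0, 0, 0, 0, 0],
  [0, 0, 0, 0, 0, 0],
  [-0.01, 0, 0, 0, 0, 0],
  [-0.04, 0, 0, 0, 0, 0],
  [-0.085, 0, 0, 0, 0, 0],
  [-0.11, 0, 0, 0, 0, 0],
], grip=0.5)

```text
t: 17.9
eef_pos: [0.6801, -0.1718, 0.1233]
orientation: [[0.004, 0.999, -0.044], [-0.0, -0.044, -0.999], [-1.0, 0.004, 0.0]]
contact_force: [1.1, -0.7, 0.6]
grip_width: 0.502
```

```bash
python3 -c "
from h import *
s=state();print(s['eef_pos'],s['contact_force'])
go((631,53,115,0.8))"
```

```text
[ 0.68011813 -0.17176499  0.12329755] [ 1.11608047 -0.70203595  0.56722785]
[0.008, -0.059, -0.2224, -0.0579, 0.0003, -0.0045]
```

carry_out([
  [0, -0.012, -0.045, -0.012, 0, -0.001],
  [0, -0.024, -0.09, -0.024, 0, -0.002],
  [0, -0.036, -0.135, -0.036, 0, -0.003],
  [0, -0.047, -0.18, -0.048, 0, -0.004],
  [0.008, -0.059, -0.2224, -0.058, 0, -0.0045],
  [0.008, -0.059, -0.2224, -0.058, 0, -0.0045],
  [0.008, -0.059, -0.2224, -0.058, 0, -0.0045],
  [0.008, -0.059, -0.2224, -0.058, 0, -0.0045],
])

```text
t: 18.7
eef_pos: [0.6301, 0.0525, 0.112]
orientation: [[-0.003, 1.0, 0.013], [0.001, 0.013, -1.0], [-1.0, -0.003, -0.001]]
contact_force: [0.2, -0.7, 0.2]
grip_width: 0.498
```

```bash
python3 -c "
from chk import *
for n in('top','side'):
  chk(n,'flat','c',(.678,-.171,-.04),.004)
chk('wrist','flat','d',(.631,.053,.01),0)
s=state();print(s['eef_pos'])
go((631,53,3,.8))"
```

```text
top flat c [ 680.9 -172.7] -2.7 406 0.047
side flat c [ 679.5 -172.7] -2.8 536 0.056
wrist flat d [630.5  53. ] 1.0 6109 0.031
[0.62999674 0.05200721 0.11161418]
[0.1086, 0.0014, -0.0009, -0.0018, -0.0008, 0.0034]
```

Spec_c reads about 3 mm off in x, but its masks look partly shaded, so I'll recheck it later. Now spec_d.

carry_out([
  [0.035, 0.001, -0.0009, -0.0018, 0, 0.003],
  [0.07, 0.001, -0.0009, -0.0018, 0, 0.003],
  [0.092, 0.001, -0.0009, -0.0018, 0, 0.003],
  [0.103, 0.001, -0.0009, -0.0018, 0, 0.003],
  [0.108, 0.001, -0.0009, -0.0018, 0, 0.003],
  [0.108, 0.001, -0.0009, -0.0018, 0, 0.003],
  [0.108, 0.001, -0.0009, -0.0018, 0, 0.003],
])

```text
t: 19.55
eef_pos: [0.631, 0.0543, 0.0044]
orientation: [[0.001, 1.0, 0.016], [0.001, 0.016, -1.0], [-1.0, 0.001, -0.001]]
contact_force: [0.8, 0.3, -0.2]
grip_width: 0.503
```

carry_out([
  [0, 0, 0, 0, 0, 0],
  [0, 0, 0, 0, 0, 0],
  [0, 0, 0, 0, 0, 0],
  [0, 0, 0, 0, 0, 0],
  [0, 0, 0, 0, 0, 0],
  [0, 0, 0, 0, 0, 0],
], grip=1)

```text
t: 20.15
eef_pos: [0.6302, 0.0545, 0.0036]
orientation: [[-0.001, 1.0, 0.016], [0.001, 0.016, -1.0], [-1.0, -0.001, -0.001]]
contact_force: [-0.7, 0.7, 4.1]
grip_width: 0.153
```

```bash
python3 -c "
from h import *
s=state();print(s['eef_pos'],s['contact_force'])
go((631,53,120,.8),(597,-210.2,120,-.6))"
```

```text
[0.63020287 0.05454252 0.00359416] [-0.72016348  0.73842987  4.11927907]
[-0.1164, 0.0007, 0.0015, 0.002, -0.0009, 0.0006]
[-0.1166, -0.0375, 0.2641, 0.0265, -0.0009, 0.0006]
```

carry_out([
  [-0.03, 0, 0, 0, 0, 0],
  [-0.075, 0, 0, 0, 0, 0],
  [-0.1166, -0.002, 0.015, 0.0015, 0, 0],
  [-0.1166, -0.009, 0.06, 0.006, 0, 0],
  [-0.1166, -0.016, 0.108, 0.011, 0, 0],
  [-0.1166, -0.022, 0.156, 0.016, 0, 0],
  [-0.1166, -0.029, 0.204, 0.02, 0, 0],
  [-0.1166, -0.035, 0.245, 0.025, 0, 0],
])

```text
t: 20.95
eef_pos: [0.5982, -0.1934, 0.1195]
orientation: [[-0.001, 1.0, -0.01], [0.001, -0.01, -1.0], [-1.0, -0.001, -0.001]]
contact_force: [-0.0, 0.1, -1.2]
grip_width: 0.155
```

carry_out([
  [0, -0.0025, 0.018, 0.0015, 0, 0],
  [0, -0.0025, 0.018, 0.0015, 0, 0],
  [0, -0.0025, 0.018, 0.0015, 0, 0],
  [0, -0.0025, 0.018, 0.0015, 0, 0],
])

```text
t: 21.35
eef_pos: [0.5965, -0.2075, 0.1195]
orientation: [[-0.002, 1.0, -0.009], [0.001, -0.009, -1.0], [-1.0, -0.002, -0.001]]
contact_force: [0.1, 0.2, -0.5]
grip_width: 0.157
```

```bash
python3 -c "
from h import *
s=state();print(s['eef_pos'],s['contact_force'])
go((597,-208.9,30,-.6))"
```

```text
[ 0.59647412 -0.20752736  0.11949944] [ 0.08631807  0.24665967 -0.46854115]
[0.0895, 0.0007, 0.0015, 0.0013, -0.0013, 0.0015]
```

Lower to 30 mm, then correct from there.

carry_out([
  [0.035, 0.0005, 0.0005, -0.001, 0, 0],
  [0.07, 0.0005, 0.0005, -0.001, 0, 0],
  [0.087, 0.0005, 0.0005, -0.001, 0, 0],
  [0.0895, 0.0005, 0.0005, -0.001, 0, 0],
  [0.0895, 0.0005, 0.0005, -0.001, 0, 0],
  [0.0895, 0.0005, 0.0005, -0.001, 0, 0],
])

```text
t: 21.95
eef_pos: [0.598, -0.2096, 0.0316]
orientation: [[0.001, 1.0, -0.009], [0.0, -0.009, -1.0], [-1.0, 0.001, -0.0]]
contact_force: [-0.3, -1.2, -1.1]
grip_width: 0.155
```

```bash
python3 -c "
from h import *
go((597,-208.9,8,-.6))"
```

```text
[0.0236, -0.001, -0.0007, 0.0013, -0.0001, -0.0011]
```

carry_out([
  [0.012, -0.001, -0.0007, 0, 0, -0.001],
  [0.021, -0.001, -0.0007, 0, 0, -0.001],
  [0.0236, -0.001, -0.0007, 0, 0, -0.001],
  [0.0236, -0.001, -0.0007, 0, 0, -0.001],
])

```text
t: 22.35
eef_pos: [0.5956, -0.2088, 0.0073]
orientation: [[-0.003, 1.0, -0.01], [0.001, -0.01, -1.0], [-1.0, -0.003, -0.001]]
contact_force: [-3.6, 1.3, 10.0]
grip_width: 0.161
```

carry_out([
  [0, 0, 0, 0, 0, 0],
  [0, 0, 0, 0, 0, 0],
  [0, 0, 0, 0, 0, 0],
  [-0.01, 0, 0, 0, 0, 0],
  [-0.04, 0, 0, 0, 0, 0],
  [-0.085, 0, 0, 0, 0, 0],
  [-0.13, 0, 0, 0, 0, 0],
], grip=0.5)

```text
t: 23.05
eef_pos: [0.5954, -0.2088, 0.1379]
orientation: [[-0.003, 1.0, -0.01], [0.001, -0.01, -1.0], [-1.0, -0.003, -0.001]]
contact_force: [0.2, -0.1, 0.1]
grip_width: 0.499
```

carry_out([
  [-0.02, 0, -0.045, 0, 0, 0],
  [-0.03, 0, -0.09, 0, 0, 0],
  [-0.03, 0, -0.135, 0, 0, 0],
  [-0.03, 0, -0.18, 0, 0, 0],
  [-0.03, 0, -0.22, 0, 0, 0],
  [-0.03, 0, -0.22, 0, 0, 0],
  [-0.03, 0, -0.22, 0, 0, 0],
])

```text
t: 23.75
eef_pos: [0.5982, 0.0117, 0.1673]
orientation: [[-0.002, 1.0, -0.007], [0.001, -0.007, -1.0], [-1.0, -0.002, -0.001]]
contact_force: [0.8, 0.8, -0.1]
grip_width: 0.5
```

```bash
python3 -c "
from chk import *
s=state();print(s['eef_pos'],s['contact_force'])
for n in('top','side'):
  im=cams.get_image(n);cv2.imwrite(f'pics/{n}6.png',im)
  for thr in (150,115):
   for k,kind,p in(('a','flat',(.508,-.202,-.04)),('b','edge',(.4195,-.184,.065)),('c','flat',(.679,-.1725,-.045)),('d','flat',(.597,-.21,-.01))): chk(n,kind,k,p,.004,im=im,thr=thr)
t=cv2.resize(cv2.imread('pics/top6.png')[110:260,310:420],(440,600),interpolation=2);s=cv2.resize(cv2.imread('pics/side6.png')[220:340,265:435],(355,251),interpolation=2)
c=np.zeros((600,795,3),np.uint8);c[:,:440]=t;c[:251,440:]=s;cv2.imwrite('pics/m6.png',c)
"
```

```text
[0.59822869 0.01171525 0.16728936] [ 0.75882207  0.83305878 -0.06429995]
top flat a [ 509.2 -203. ] -3.6 197 0.494
top edge b [ 397.8 -119.2] -28.0 24779 0.987
top flat c [ 680.2 -176. ] -2.6 807 0.532
top flat d [ 596.4 -214.6] -0.9 433 0.206
top flat a [ 507.9 -199.5] -0.8 34910 0.991
top edge b [ 430.6 -100.8] -11.8 34910 0.991
top flat c [ 679.9 -167.7] -2.2 34910 0.987
top flat d [ 595.3 -205.1] 0.2 34910 0.984
side flat a [ 507.3 -202. ] -2.9 428 0.017
side edge b [ 418.8 -185. ] 3.0 388 0.039
side flat c [ 680.4 -172.3] -2.5 528 0.066
side flat d [ 594.8 -210.2] -0.3 745 0.025
side flat a [ 507.  -201.9] -2.5 457 0.003
side edge b [ 418.3 -184.3] 4.1 428 0.005
side flat c [ 677.9 -173. ] -2.4 621 0.001
side flat d [ 593.9 -210.4] -0.6 817 0.001
```

View pics/m6.png

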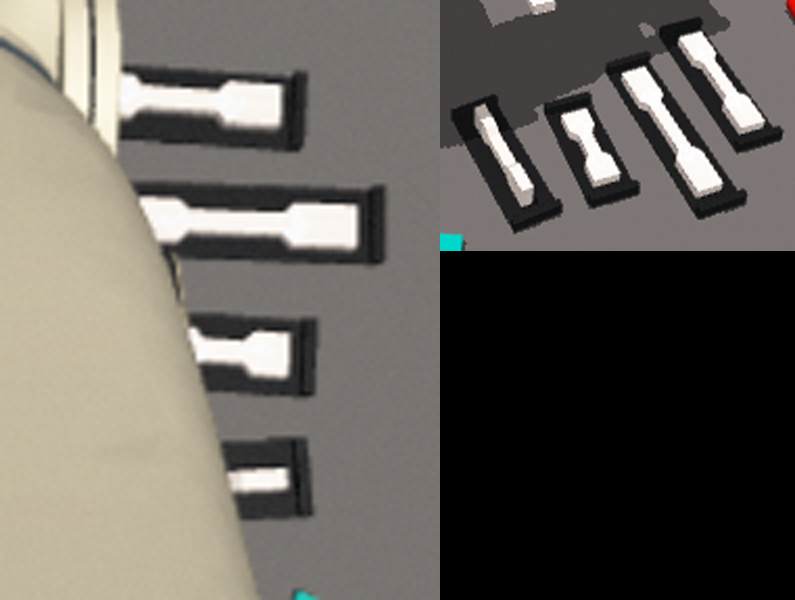

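In the side camera's own frame, all four sit within about 2.2 mm and 0.3° of their trays. Last check is the bar, then I hand in.

```bash
python3 -c "
from chk import *
im=cams.get_image('side')
for t in(150,):chk('side','bar','r',(.5487,.0623,-.02),0,im=im,thr=t)
print(ctrl.sign_off())"
```

```text
side bar r [548.7  62.3] -1.1 396 0.019
the job is handed in; nothing more can be done
None
```

All four specimens are in the trays for their lengths, and I handed the job in after about 24 s on the robot's clock. I placed them in order a, b, c, d. Specimens a, c and d lie flat; b was lifted out of the vice and stands on edge in its tray.

- **Fit in the trays:** The last side-camera fits put every specimen within about 2.2 mm of its tray's centre and 0.3° of its line, between the end bars. The largest offset is d, about 2 mm in x.
- **The plain bar:** It was measured at the same place as at the start. The red and turquoise look-alikes were not touched.
- **Checks that failed or disagreed:**
  - The arm blocked the top camera's final view, so its fits then were unusable and the final numbers come from the side camera alone.
  - An earlier check of c showed it about 3 mm off, but its outline was partly lost in shadow. A cleaner fit later gave about 1.8 mm.
- **Forces:** The largest contact force I saw at the end of a move was about 11 N, and the gripper was open and clear at hand-in.

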